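# Wedge the tilt platform just off its rests and hold it there

### The job

The two rest pads under the free front edge of the tilt platform have to be changed, so take its weight off them: take the larger of the two white levelling wedges and, keeping it flat on the table, push it thin end first, square to the front edge, into the open channel between the base rails until it just lifts the platform off its rests, by two or three millimetres at the front edge and no more than five. Let only the wedge touch the platform and its base, keep the specimen standing where it is on top, and leave everything else on the table where it is. Finish while still gripping the wedge and holding it in place under the platform; do not let go.

Things in the scene. Friction and masses are not known exactly. Their poses are not given: they have to be found in the camera images.
- wedge: Larger levelling wedge, white plastic, 144 mm long, 34 mm wide, about 0.1 kg. Origin: centre of its flat underside; x axis to the thin end, z up. x = -72 to -28 mm: grip block 34 mm wide, 32 mm tall, upright sides. x = -28 to +72 mm: ramp, its top sloping straight from 21 mm high at the block to 5 mm at the thin end.
- wedge_tip (a point): Middle of the bottom edge of the larger wedge's thin end (x = +72 mm on the wedge, at its underside).
- wedge_grip (a point): Centre of the larger wedge's grip block (x = -50 mm on the wedge), 22 mm above its underside; grip the 34 mm between its sides.
- slim_wedge: The smaller wedge, same white plastic, 92 mm long, 22 mm wide, its grip block 22 mm tall, its ramp only 10 to 4 mm high: too thin to reach the platform. Origin: centre of its underside, x axis to its thin end. To be left where it lies.
- stage: Black base of the tilt platform, screwed to the table. Origin: at table height, midway between its rails; z up; x axis from the free front edge to the hinge. Rails 8 mm tall at y = +-35 to +-65 mm, x = -85 to +107 mm; low ears reach y = +-90 mm. The channel between them, 70 mm wide, is open at the front, its floor the bare table, closed behind at x = 77 mm.
- platform_lip (a point): Middle of the platform's lower front edge, on the moving plate: stage x = -95 mm, y = 0, 13 mm above the table at rest. The larger wedge, flat on the table, first touches it with its thin end 50 mm inside of this edge; each further 10 mm lifts the edge by about 1.6 mm (3 mm at some 69 mm). The grip block would meet it at 100 mm.
- platform_top (a point): Centre of the platform's top face: stage x = -3, y = 0, 23 mm above the table at rest. A black plate 183 mm long (stage x = -95 to +88 mm), 130 mm wide, 10 mm thick, over the rails, with a hinge at the rear. Near its front corners (x = -72, y = +-50 mm) two adjuster screws, knurled knobs up to 40 mm above the table, stand on steel pads on the rails.
- platform (a joint): Hinge angle of the platform, rad: 0 = on its rests, growing as the front edge rises. The front edge is 193 mm from the hinge: 1 mm of lift is 0.0052 rad. It falls back by its own weight (plate 0.55 to 0.9 kg; some 3 to 5 N rest on the wedge, pushing it takes roughly 3 to 9 N).
- specimen: White specimen block 36 x 36 x 34 mm with one bevelled top edge, standing loose on the platform. Origin: centre of its underside.
- hex_driver: Black-handled driver, about 170 mm long, lying on the table, handle to its -x end; a bystander. Origin: under its middle.
- post: Polished steel post 13 mm thick, 50 mm tall, standing on the table; a bystander. Origin: centre of its foot.
- collar: Black ring 32 mm wide, 13 mm tall, lying flat; a bystander. Origin: centre of its underside.
- lens_tube: Black short lens tube 33 mm thick, 36 mm tall, standing; a bystander. Origin: centre of its foot.
- clamp_fork: Black two-pronged table clamp about 80 x 32 x 10 mm, lying flat; a bystander. Origin: about its middle, at its underside.
- screw_tray: White tray 100 x 75 x 22 mm with one divider; a bystander. Origin: centre of its underside.
There are look-alikes about, which are no part of the job. Leave any blue look-alike of the stage alone. Leave any blue look-alike of the wedge alone.

How it is judged:
By the outcome, as a careful person would: the job done as asked, in the order asked, and still so for the second after the job is handed in, while the arm keeps its last pose, push and grip.
It also fails if it takes over 42 s, if anything falls off the work surface, if the arm or the gripper's body presses on something with over 40 N, if the wrist force passes 120 N, or if a joint passes its speed limit or range.

### The arm

A 7-joint arm with a two-finger parallel gripper is mounted at the origin on the work surface. World frame = base frame: x ahead of the robot, y to its left, z up, the work surface at z = 0. Lengths are in m, angles in rad, forces in N, time in s.
With the tool pointing down it reaches from about 0.425 to 0.975 m from the base axis. Payload 16.7 kg.
Tool frame: the origin (TCP) lies at the very end of the fingers, on their centre line; the grasp point (between the pads) lies 19 mm behind it (r.hold_point_z is the distance from the TCP to the grasp point, in m); y points along the fingers, x is the direction in which the jaws open and shut, and the axes are right-handed (so a half turn about y gives the same grasp; the last joint's range is limited). The gripper opens to 85 mm and grips with 20 to 120 N. Pads are 22 mm wide; open, the fingers measure 114 mm over their backs; the gripper's body (76 mm by 85 mm) begins 54 mm behind the grasp point. The pads swing forward as they close: fully open they stand 13 mm farther back than shut.
Start: joints at [1.089, 0.426, 0.074, 1.606, -0.034, 1.111, -0.067], TCP at [0.22, -0.638, 0.231] pointing down, gripper open.
Joint ranges: [-2.85, 2.85], [-0.5, 2.14], [-1.23, 1.37], [0.21, 2.46], [-1.02, 4.16], [0.16, 2.05], [-2.73, 2.73]. Speed limits (rad/s): [1.89, 1.89, 2.39, 2.39, 3.01, 3.01, 3.01].

### API

Orientations are given as a 3x3 rotation matrix whose columns are the frame's x, y, z axes.
In Python, from rig import sensors, optics, sign_off, r gives the robot as it stands. The module is installed in compiled form; this text tells all that it offers.
- The arm moves only by the tool send_rows, never from a script. Its argument "series" is a list that holds one entry, the list of rows, each a list of 5 numbers: the shift along the tool's x, y, z in m, then the turn about the tool's y in rad, then the closure, from -1 (fully open) to 1 (shut). A call has 1 to 20 rows; each row shifts and turns the commanded pose from where the row before left it, along the tool's axes as they then stand; what a row does not reach is not made up. A row lasts 1/12 s, in which the tool goes at most 41.7 mm and 7.16 degrees, less where a joint would pass 70% of its speed; a pose out of reach is approached as far as the arm can. A call is refused whole if a number of a shift passes 0.0417 or a number of a turn 0.125, either way. A call with a gripper value outside its range is refused whole. The fingers move at their own pace and stop on an object; "squeeze" is the grip in N (left out, the last holds). Time passes only in rows, so rows that do not move let the fingers close. It gives the time, the measured TCP pose, the force and the opening at its end, in the units of the state.
- sensors.sense(): the state, without advancing time (a new reading comes with each control period).
- optics.grab_frame(name): name is "scene" or "top" or "wrist"; returns the picture (420x560x3 uint8, red, green, blue); there is no depth.
- optics.camera_info(name): a dict with "fx", "fy", "cx", "cy" (pixels), "rvec" (rotation vector, rad) and "tvec" (3), from world to camera coordinates, as OpenCV has them. Camera axes: x right, y down, z forward; pixel columns grow to the right and rows downward; lengths in m; the calibration is good to about 2 mm. A picture is of the moment at which its call begins: read the wrist's pose just before it. camera_info takes no time and is no camera call; for the wrist camera it gives the pose at the moment of the call.
- sign_off(): hands the job in, once; it reports no verdict.
The state is a dict: "t": time; "joints": joint angles; "joint_velocities": joint speeds; "tau": joint torques, N m; "eef_pos": TCP position; "orientation": TCP orientation; "contact_force": force on the tool from outside, world axes, zero at the start; "ft_torque": the same for the moment, N m; "finger_gap": finger opening in m.
Only numpy, scipy, OpenCV 4.12 (cv2) and the standard library are available. Lean on these libraries where they do the work, as an engineer would, in place of code of your own. Each camera call takes 0.05 s, during which the arm holds its last target.

## Working session

There is one attempt and no reset: what is moved stays moved. The work goes in short steps, Python scripts to look and compute and a tool call to move; the robot and the scene stay as the last step left them, time stands still between calls to the robot, and variables do not carry over. Pictures are saved under pics/ and viewed, and the job is handed in when it is done.

Besides the shell and the picture viewer there is one more tool, called after ">>>" as name(argument=value, ...) on one line, values as JSON. send_rows: Moves the arm, as the interface text tells. Its arguments: {"type":"object","properties":{"series":{"type":"array","items":{"type":"array","items":{"type":"array","items":{"type":"number"}}}},"squeeze":{"type":"number"}},"required":["series"]}

```bash
mkdir -p pics; python3 - <<'E'
from rig import sensors, optics, r
import cv2
s=sensors.sense()
for k,v in s.items(): print(k,v)
print(r.hold_point_z)
for n in ("scene","top"):
    im=optics.grab_frame(n); cv2.imwrite(f"pics/{n}0.png",im[:,:,::-1]); print(optics.camera_info(n))
E
```

```text
t 0.0
joints [ 1.0885233   0.42671257  0.07385652  1.60663055 -0.0341021   1.11080095
 -0.06708335]
joint_velocities [8.15011398e-04 7.23762540e-04 4.01905655e-04 7.16359033e-05
 1.71091838e-03 5.34999188e-04 8.19147405e-04]
tau [-1.35760693e-04 -9.49828649e+01  3.76096889e+00 -4.63531208e+01
  1.93055748e-02  1.00902599e-02  2.48203327e-05]
eef_pos [ 0.22033029 -0.63758334  0.23061335]
orientation [[ 3.26644258e-01 -5.10372591e-04  9.45147220e-01]
 [-9.45146480e-01  1.18676458e-03  3.26644643e-01]
 [-1.28837772e-03 -9.99999166e-01 -9.47270224e-05]]
contact_force [-0.10406814  0.61822662 -0.6038118 ]
ft_torque [-0.02180036 -0.00759992 -0.01278963]
finger_gap 0.08558295348895296
0.0187
{'fx': 380.5039687138435, 'fy': 380.5039687138435, 'cx': 281.5869121272427, 'cy': 207.08035974324787, 'rvec': array([ 2.18708825,  0.93526739, -0.36663195]), 'tvec': array([-0.34538326, -0.18624645,  1.27045342])}
{'fx': 381.0153799275581, 'fy': 381.0153799275581, 'cx': 280.13921457827644, 'cy': 205.12972955016392, 'rvec': array([ 2.18110677, -2.19841354,  0.122511  ]), 'tvec': array([0.00792905, 0.47243661, 0.79110494])}
```

View pics/scene0.png

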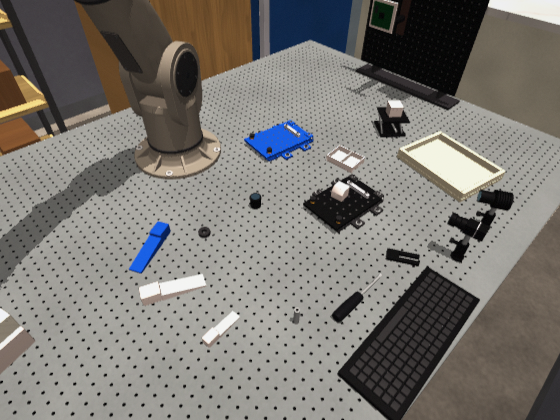

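View pics/top0.png

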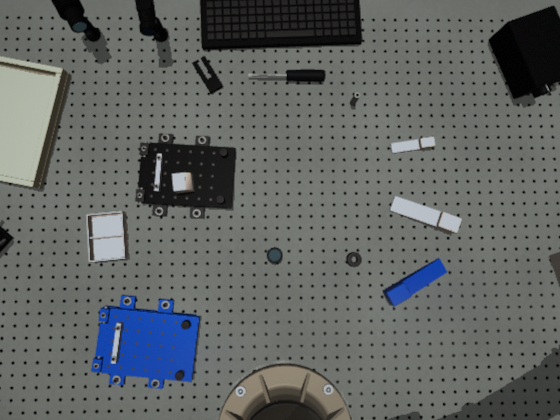

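```bash
python3 - <<'E'
import cv2
im=cv2.imread("pics/top0.png")
cv2.imwrite("pics/c1.png",cv2.resize(im[185:245,380:470],None,fx=8,fy=8,interpolation=cv2.INTER_CUBIC))
cv2.imwrite("pics/c2.png",cv2.resize(im[125:225,130:250],None,fx=6,fy=6,interpolation=cv2.INTER_CUBIC))
E
```

```text
(no output)
```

View pics/c1.png

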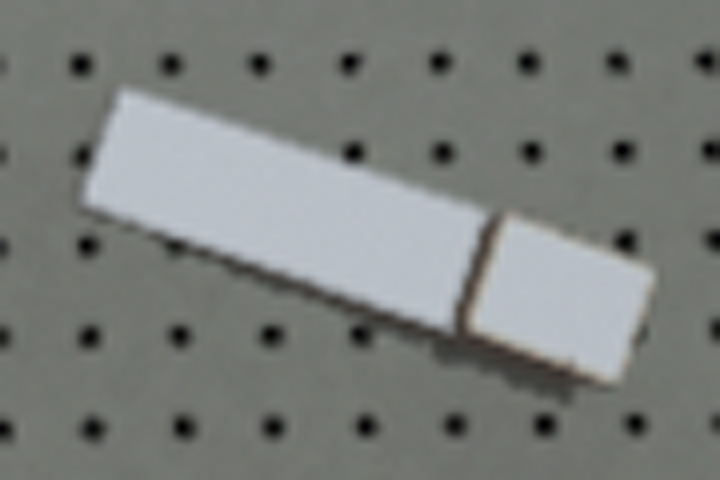

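View pics/c2.png

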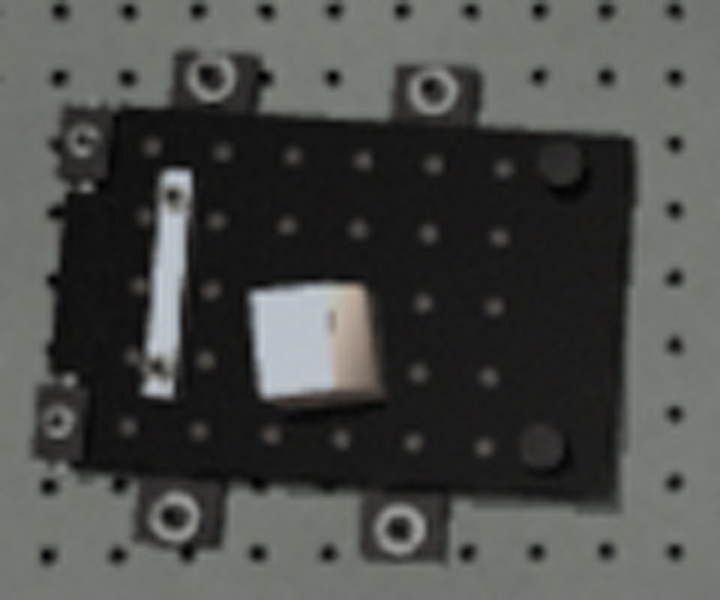

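```bash
cat > h.py <<'E'
import numpy as np, cv2
from rig import optics
def cam(n):
    c=optics.camera_info(n); R,_=cv2.Rodrigues(np.array(c['rvec'])); return c,R,np.array(c['tvec'])
def w(n,px,z,C=None):
    c,R,t=C or cam(n); d=R.T@np.array([(px[0]-c['cx'])/c['fx'],(px[1]-c['cy'])/c['fy'],1]); o=-R.T@t
    return o+d*(z-o[2])/d[2]
def p(n,X,C=None):
    c,R,t=C or cam(n); v=R@np.array(X)+t; return np.array([c['fx']*v[0]/v[2]+c['cx'],c['fy']*v[1]/v[2]+c['cy']])
def crop(px,off,s): return ((np.array(px)+.5)/s-.5)+off
E
python3 - <<'E'
from h import *
np.set_printoptions(precision=4,suppress=True)
a=lambda px,z:w("top",crop(px,(380,185),8),z)
T1,T2=a((122,88),.005),a((82,207),.005)
F1,F2=a((500,212),.032),a((462,330),.032)
B1,B2=a((655,268),.032),a((618,385),.032)
for n,v in zip("T1 T2 F1 F2 B1 B2".split(),(T1,T2,F1,F2,B1,B2)): print(n,v)
t,f,b=(T1+T2)/2,(F1+F2)/2,(B1+B2)/2
d=(t-b)[:2]; print("len",np.hypot(*d),"ang",np.degrees(np.arctan2(d[1],d[0])),"width",np.linalg.norm(T1-T2),np.linalg.norm(B1-B2),"grip",(f+b)/2,'tip',t)
e=T1-T2;print("perp ang",np.degrees(np.arctan2(e[1],e[0]))+90)
g=lambda px,z:w("top",crop(px,(130,125),6),z)
K1,K2=g((562,163),.04),g((543,446),.04)
L1,L2=g((633,137),.023),g((617,498),.023)
R1,R2=g((125,109),.023),g((80,468),.023)
E1,E2,E3,E4=[g(x,.006) for x in((212,78),(433,92),(175,517),(400,528))]
for n,v in zip("K1 K2 L1 L2 E1 E2 E3 E4".split(),(K1,K2,L1,L2,E1,E2,E3,E4)): print(n,v)
def an(v): return np.degrees(np.arctan2(v[1],v[0]))
print("K",np.linalg.norm(K1-K2),an(K1-K2)+90-0,"L",np.linalg.norm(L1-L2),an(L1-L2)+90,"sides",an(R1-L1),an(R2-L2),"ears",an(E1-E2),an(E3-E4), an(E2-E4)+90)
print("K mid",(K1+K2)/2,"lip",(L1+L2)/2,"earmid",(E1+E2+E3+E4)/4)
E
```

```text
T1 [ 0.4931 -0.2477  0.005 ]
T2 [ 0.4605 -0.2356  0.005 ]
F1 [ 0.4565 -0.3385  0.032 ]
F2 [ 0.4254 -0.327   0.032 ]
B1 [ 0.4414 -0.3794  0.032 ]
B2 [ 0.4106 -0.3679  0.032 ]
len 0.14143386797803836 ang 68.92297638835944 width 0.034779799067590135 0.03285623838703566 grip [ 0.4335 -0.3532  0.032 ] tip [ 0.4768 -0.2417  0.005 ]
perp ang 69.55502587425767
K1 [0.5838 0.1229 0.04  ]
K2 [0.4845 0.1291 0.04  ]
L1 [0.5971 0.0998 0.023 ]
L2 [0.4677 0.1052 0.023 ]
E1 [0.6234 0.2541 0.006 ]
E2 [0.6181 0.1741 0.006 ]
E3 [0.4634 0.2646 0.006 ]
E4 [0.4588 0.1845 0.006 ]
K 0.09945075162809419 86.44720359092504 L 0.1294560258741364 87.57534036060922 sides 86.6207169959852 86.3856570102657 ears 86.15864218000182 86.7645552334604 86.26052410596556
K mid [0.5342 0.126  0.04  ] lip [0.5324 0.1025 0.023 ] earmid [0.5409 0.2193 0.006 ]
```

>>> send_rows(series=[[[0, 0, 0, -0.109, -1], [0, 0, 0, -0.109, -1], [0, 0, 0, -0.109, -1], [0, 0, 0, -0.109, -1], [0, 0, 0, -0.109, -1], [0, 0, 0, -0.109, -1], [0, 0, 0, -0.109, -1], [0, 0, 0, -0.109, -1], [0.01, 0.005, 0.034, 0, -1], [0.01, 0.005, 0.034, 0, -1], [0.01, 0.005, 0.034, 0, -1], [0.01, 0.005, 0.034, 0, -1], [0.01, 0.005, 0.034, 0, -1], [0.01, 0.005, 0.034, 0, -1], [0.01, 0.005, 0.034, 0, -1], [0.01, 0.005, 0.034, 0, -1], [0.01, 0.005, 0.034, 0, -1], [0.01, 0.005, 0.034, 0, -1], [0, 0, 0, 0, -1], [0, 0, 0, 0, -1]]], squeeze=50)

```text
t: 1.77
eef_pos: [0.4366, -0.3543, 0.1809]
orientation: [[0.935, -0.0, 0.354], [-0.354, 0.001, 0.935], [-0.001, -1.0, 0.001]]
contact_force: [-1.3, -1.4, -0.2]
finger_gap: 0.0851
```

```bash
python3 - <<'E'
from h import *
from rig import sensors
s=sensors.sense(); print(s['t'],s['eef_pos'],s['orientation'],s['joints'])
print(optics.camera_info("wrist"))
np.savez("wc.npz",**{k:np.array(v) for k,v in optics.camera_info("wrist").items()})
im=optics.grab_frame("wrist"); cv2.imwrite("pics/w1.png",im[:,:,::-1])
E
```

```text
1.7667 [ 0.43664184 -0.35432301  0.18092738] [[ 9.35123406e-01 -3.66083809e-04  3.54322001e-01]
 [-3.54321543e-01  9.44987002e-04  9.35123174e-01]
 [-6.77163139e-04 -9.99999486e-01  7.53968084e-04]] [ 0.77478227  0.30902575 -0.24925995  1.89849591  0.09187036  0.94585686
  0.12078214]
{'fx': 315.68858745704074, 'fy': 315.68858745704074, 'cx': 277.7250264194139, 'cy': 203.56525333992315, 'rvec': array([-2.82549097,  0.51583667,  0.07325283]), 'tvec': array([-0.53322177, -0.19235694,  0.28290572])}
```

View pics/w1.png

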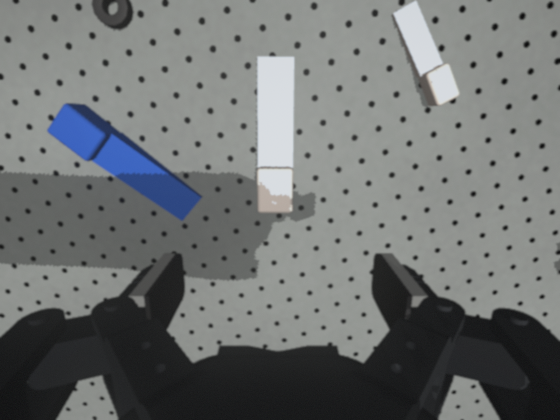

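```bash
python3 - <<'E'
import cv2
im=cv2.imread("pics/w1.png")
cv2.imwrite("pics/w1c.png",cv2.resize(im[45:225,235:320],None,fx=3.3,fy=3.3,interpolation=cv2.INTER_CUBIC))
E
```

```text
(no output)
```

View pics/w1c.png

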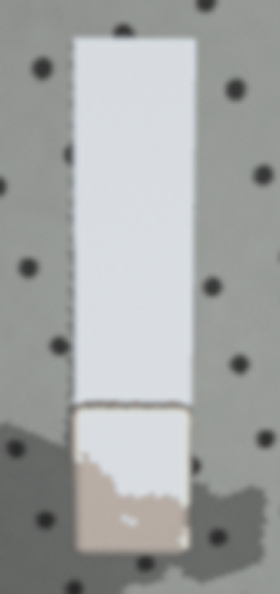

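```bash
python3 - <<'E'
from h import *
np.set_printoptions(precision=4,suppress=True)
z=np.load("wc.npz"); R,_=cv2.Rodrigues(z['rvec']); C=({k:float(z[k]) for k in('fx','fy','cx','cy')},R,z['tvec'])
a=lambda px,h:w("",crop(px,(235,45),3.3),h,C)
T1,T2,F1,F2,B1,B2=a((73,38),.005),a((196,38),.005),a((75,406),.032),a((191,406),.032),a((75,552),.032),a((190,552),.032)
t,f,b=(T1+T2)/2,(F1+F2)/2,(B1+B2)/2
d=(t-b)[:2]; print(t,f,b,"len",np.hypot(*d),np.degrees(np.arctan2(d[1],d[0])),np.linalg.norm(T1-T2),np.linalg.norm(B1-B2),np.linalg.norm(f-b),"grip",(f+b)/2)
e=T2-T1;print(np.degrees(np.arctan2(e[1],e[0]))+90)
X=np.array([.9351,-.3543]);Z=np.array([.3543,.9351])
dd=((f+b)/2)[:2]-[.4366,-.3543]; print(dd@X,dd@Z)
E
```

```text
[ 0.4769 -0.2404  0.005 ] [ 0.4413 -0.3335  0.032 ] [ 0.4258 -0.3736  0.032 ] len 0.14263261663658025 69.04025910637509 0.03453013410260699 0.03366334605055982 0.04301418035593458 grip [ 0.4336 -0.3536  0.032 ]
69.2792738419959
-0.003092679013594871 -0.00038893145638715145
```

>>> send_rows(series=[[[-0.003, 0.02, -0.0005, 0, -1], [0, 0.02, 0, 0, -1], [0, 0.02, 0, 0, -1], [0, 0.02, 0, 0, -1], [0, 0.02, 0, 0, -1], [0, 0.02, 0, 0, -1], [0, 0.02, 0, 0, -1], [0, 0.015, 0, 0, -1], [0, 0.01, 0, 0, -1], [0, 0.006, 0, 0, -1], [0, 0.004, 0, 0, -1], [0, 0, 0, 0, -1], [0, 0, 0, 0, -1]]])

```text
t: 2.9
eef_pos: [0.4327, -0.3561, 0.0069]
orientation: [[0.934, 0.0, 0.358], [-0.358, -0.0, 0.934], [0.001, -1.0, -0.0]]
contact_force: [-0.6, 0.2, 0.3]
finger_gap: 0.0852
```

>>> send_rows(series=[[[0, 0.002, 0.002, 0, -1], [0, 0, 0, 0, 0], [0, 0, 0, 0, 0.2], [0, 0, 0, 0, 0.5], [0, 0, 0, 0, 1], [0, 0, 0, 0, 1], [0, 0, 0, 0, 1], [0, 0, 0, 0, 1], [0, 0, 0, 0, 1], [0, 0, 0, 0, 1]]], squeeze=50)

```text
t: 3.73
eef_pos: [0.4335, -0.3539, 0.0047]
orientation: [[0.934, 0.0, 0.358], [-0.358, -0.0, 0.934], [0.0, -1.0, -0.0]]
contact_force: [-0.6, 0.2, 5.8]
finger_gap: 0.0334
```

>>> send_rows(series=[[[0, -0.003, 0, 0, 1], [0, -0.003, 0, 0, 1], [0, 0, 0, 0, 1], [0, 0, 0, 0, 1]]])

```text
t: 4.07
eef_pos: [0.4334, -0.3539, 0.0106]
orientation: [[0.934, 0.0, 0.358], [-0.358, -0.0, 0.934], [0.0, -1.0, -0.0]]
contact_force: [-0.0, 0.8, -0.5]
finger_gap: 0.0335
```

```bash
python3 - <<'E'
from h import *
from rig import sensors
s=sensors.sense(); print(s['t'],s['eef_pos'],s['orientation'],s['contact_force'],s['ft_torque'],s['finger_gap'])
np.savez("wc2.npz",**{k:np.array(v) for k,v in optics.camera_info("wrist").items()})
im=optics.grab_frame("wrist"); cv2.imwrite("pics/w2.png",im[:,:,::-1])
E
```

```text
4.0667 [ 0.43337917 -0.35387287  0.01056724] [[ 9.33740849e-01  3.13779595e-04  3.57949617e-01]
 [-3.57949566e-01 -2.05468143e-04  9.33740899e-01]
 [ 3.66536084e-04 -9.99999930e-01 -7.95367280e-05]] [-0.01037729  0.76023487 -0.51886887] [-0.01048899  0.01548972 -0.01718408] 0.0335238148354739
```

View pics/w2.png

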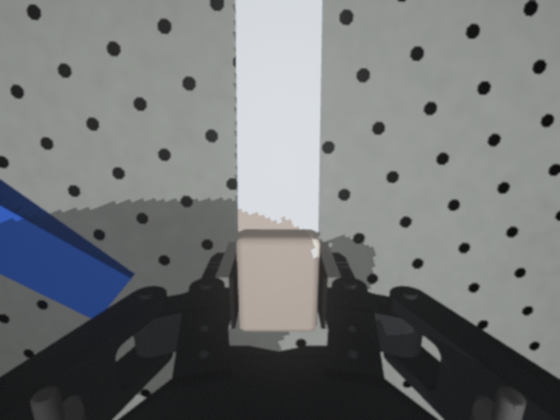

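>>> send_rows(series=[[[0, 0, 0, -0.076, 1], [0, 0, 0, -0.076, 1], [0, 0, 0, -0.076, 1], [0, 0, 0, -0.076, 1], [0.0044, 0, 0.0194, 0, 1], [0.0044, 0, 0.0194, 0, 1], [0.0044, 0, 0.0194, 0, 1], [0.0044, 0, 0.0194, 0, 1], [0.0044, 0, 0.0194, 0, 1], [0.0044, 0, 0.0194, 0, 1], [0.0044, 0, 0.0194, 0, 1], [0.0044, 0, 0.0194, 0, 1], [0.0044, 0, 0.0194, 0, 1], [0.0044, 0, 0.0194, 0, 1], [0.0044, 0, 0.0194, 0, 1], [0.0044, 0, 0.0194, 0, 1], [0.0044, 0, 0.0194, 0, 1], [0.0044, 0, 0.0194, 0, 1], [0.0044, 0, 0.0194, 0, 1], [0.0044, 0, 0.0194, 0, 1]]])

```text
t: 5.78
eef_pos: [0.5229, -0.0474, 0.0102]
orientation: [[0.998, -0.0, 0.062], [-0.062, 0.0, 0.998], [-0.0, -1.0, 0.0]]
contact_force: [0.8, -0.6, -0.9]
finger_gap: 0.033
```

>>> send_rows(series=[[[0, 0, 0, 0, 1], [0, 0, 0, 0, 1], [0, 0, 0, 0, 1]]])

```text
t: 6.03
eef_pos: [0.5225, -0.0487, 0.0102]
orientation: [[0.998, -0.0, 0.062], [-0.062, -0.0, 0.998], [-0.0, -1.0, -0.0]]
contact_force: [0.1, -0.6, -1.7]
finger_gap: 0.0334
```

```bash
python3 - <<'E'
from h import *
from rig import sensors
s=sensors.sense(); print(s['t'],s['eef_pos'],s['orientation'],s['contact_force'],s['joints'])
np.savez("wc3.npz",**{k:np.array(v) for k,v in optics.camera_info("wrist").items()})
im=optics.grab_frame("wrist"); cv2.imwrite("pics/w3.png",im[:,:,::-1])
im=optics.grab_frame("top"); cv2.imwrite("pics/top3.png",im[:,:,::-1])
cv2.imwrite("pics/top3c.png",cv2.resize(im[125:245,130:340,::-1],None,fx=3.8,fy=3.8,interpolation=cv2.INTER_CUBIC))
E
```

```text
6.0333 [ 0.52253676 -0.04873231  0.01019805] [[ 9.98075468e-01 -4.15114888e-04  6.20095806e-02]
 [-6.20096740e-02 -2.15999297e-04  9.98075525e-01]
 [-4.00921984e-04 -9.99999891e-01 -2.41324738e-04]] [ 0.12857121 -0.59339905 -1.67397274] [ 0.21008148  0.51174776 -0.2926934   2.08315562  0.26068129  0.58112277
 -0.32833881]
```

View pics/w3.png

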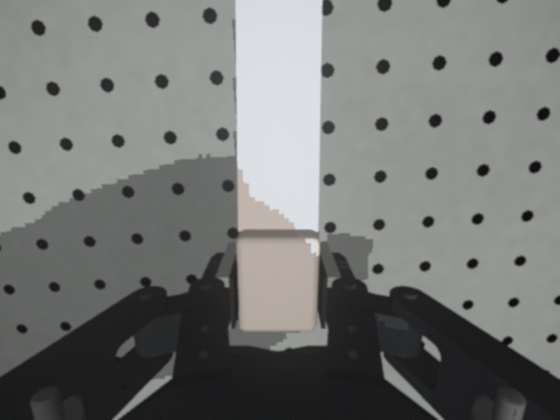

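View pics/top3c.png

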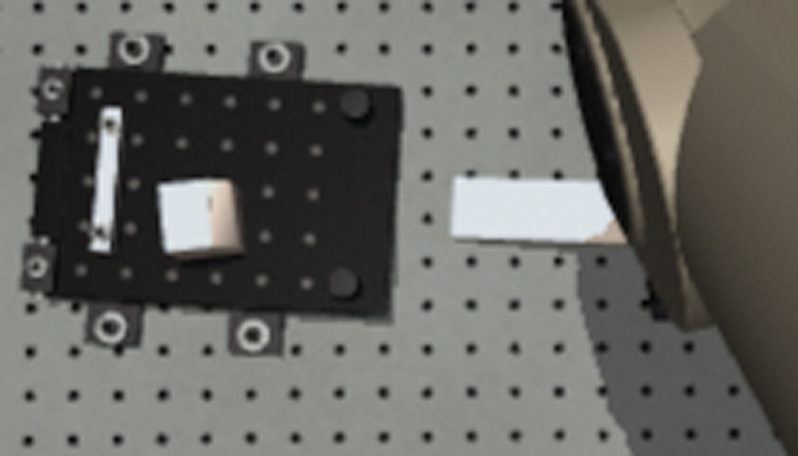

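```bash
python3 - <<'E'
from h import *
np.set_printoptions(precision=4,suppress=True)
g=lambda px,z:w("top",crop(px,(130,125),3.8),z)
T1,T2=g((453.5,177),.0105),g((451,238.5),.0105)
d=np.array([.062,.998]);n=np.array([.998,-.062])
t=(T1+T2)[:2]/2; e=T1-T2; print(t,np.degrees(np.arctan2(e[1],e[0]))+90,np.linalg.norm(e))
tcp=np.array([.5225,-.0487]); print("tip-tcp",(t-tcp)@d,(t-tcp)@n)
lip=np.array([.5326,.1028]); print("lip-tip",(lip-t)@d,(lip-t)@n)
L1,L2=g((402,87),.023),g((391,318),.023);print((L1+L2)/2)
E
```

```text
[0.5299 0.0716] 87.5882934076833 0.035367488551647945
tip-tcp 0.12049447383098473 -8.551705191716084e-05
lip-tip 0.03132872616901527 0.0007723170519171593
[0.5315 0.102  0.023 ]
```

>>> send_rows(series=[[[0.0008, 0.0025, 0, 0, 1], [0, 0.002, 0, 0, 1], [0, 0, 0, 0, 1], [0, 0, 0, 0, 1], [0, 0, 0, 0, 1]]])

```text
t: 6.55
eef_pos: [0.5236, -0.0485, 0.0058]
orientation: [[0.998, -0.0, 0.062], [-0.062, 0.0, 0.998], [-0.0, -1.0, 0.0]]
contact_force: [0.2, 0.6, -1.0]
finger_gap: 0.0333
```

>>> send_rows(series=[[[0, 0.001, 0, 0, 1], [0, 0, 0, 0, 1], [0, 0, 0, 0, 1]]])

```text
t: 6.8
eef_pos: [0.5236, -0.0484, 0.0048]
orientation: [[0.998, 0.0, 0.062], [-0.062, 0.0, 0.998], [0.0, -1.0, 0.0]]
contact_force: [0.2, -0.1, -1.1]
finger_gap: 0.0334
```

>>> send_rows(series=[[[0, 0.0005, 0, 0, 1], [0, 0, 0, 0, 1], [0, 0, 0, 0, 1]]])

```text
t: 7.05
eef_pos: [0.5237, -0.0484, 0.0047]
orientation: [[0.998, 0.0, 0.062], [-0.062, -0.0, 0.998], [0.0, -1.0, -0.0]]
contact_force: [-1.7, -0.8, 6.5]
finger_gap: 0.0332
```

>>> send_rows(series=[[[0, 0.0005, 0, 0, 1], [0, 0, 0, 0, 1], [0, 0, 0, 0, 1]]])

```text
t: 7.3
eef_pos: [0.5236, -0.0484, 0.0046]
orientation: [[0.998, 0.0, 0.062], [-0.062, -0.0, 0.998], [0.0, -1.0, -0.0]]
contact_force: [-5.4, -0.0, 19.6]
finger_gap: 0.0332
```

>>> send_rows(series=[[[0, -0.0005, 0, 0, 1], [0, 0, 0.004, 0, 1], [0, 0, 0.008, 0, 1], [0, 0, 0.008, 0, 1], [0, 0, 0.008, 0, 1], [0, 0, 0.004, 0, 1], [0, 0, 0, 0, 1], [0, 0, 0, 0, 1]]])

```text
t: 7.97
eef_pos: [0.5261, -0.0153, 0.0047]
orientation: [[0.998, 0.001, 0.061], [-0.061, 0.001, 0.998], [0.001, -1.0, 0.001]]
contact_force: [0.1, 3.6, 5.6]
finger_gap: 0.0329
```

>>> send_rows(series=[[[0, 0, 0.004, 0, 1], [0, 0, 0.007, 0, 1], [0, 0, 0.008, 0, 1], [0, 0, 0.008, 0, 1], [0, 0, 0.007, 0, 1], [0, 0, 0.004, 0, 1], [0, 0, 0, 0, 1], [0, 0, 0, 0, 1]]])

```text
t: 8.63
eef_pos: [0.5285, 0.0225, 0.0047]
orientation: [[0.998, 0.001, 0.061], [-0.061, 0.001, 0.998], [0.001, -1.0, 0.001]]
contact_force: [-0.1, 2.4, 5.8]
finger_gap: 0.0333
```

```bash
python3 - <<'E'
from h import *
from rig import sensors
s=sensors.sense(); print(s['t'],s['eef_pos'],s['orientation'],s['contact_force'],s['ft_torque'])
np.savez("wc4.npz",**{k:np.array(v) for k,v in optics.camera_info("wrist").items()})
for n in("wrist","top","scene"):
    im=optics.grab_frame(n)[:,:,::-1]; cv2.imwrite(f"pics/{n}4.png",im)
    if n=="scene": cv2.imwrite("pics/scene4c.png",cv2.resize(im[160:240,270:400],None,fx=6,fy=6,interpolation=cv2.INTER_CUBIC))
    if n=="top": cv2.imwrite("pics/top4c.png",cv2.resize(im[125:245,130:340],None,fx=3.8,fy=3.8,interpolation=cv2.INTER_CUBIC))
E
```

```text
8.6333 [0.52846671 0.02250442 0.00469176] [[ 9.98120122e-01  1.05489301e-03  6.12789444e-02]
 [-6.12796487e-02  6.48814709e-04  9.98120425e-01]
 [ 1.01315158e-03 -9.99999233e-01  7.12238490e-04]] [-0.13350655  2.40208242  5.77043733] [ 0.61902362  0.19945606 -0.00858569]
```

View pics/wrist4.png

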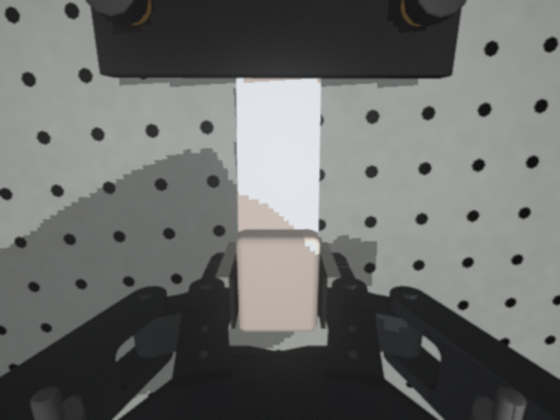

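View pics/top4c.png

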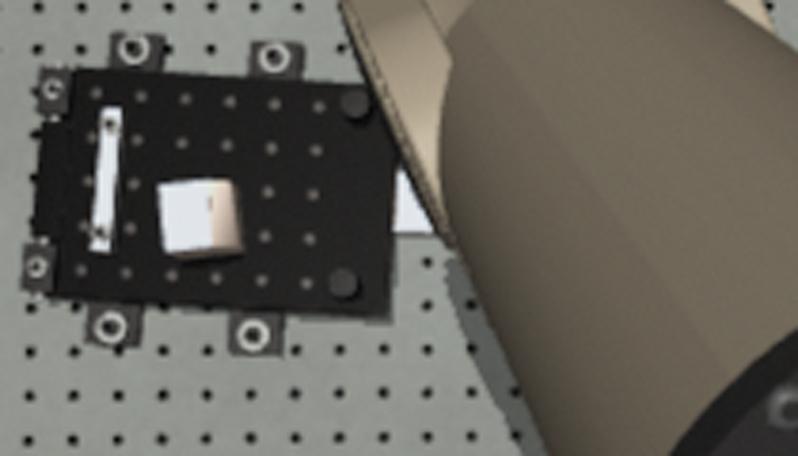

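View pics/scene4c.png

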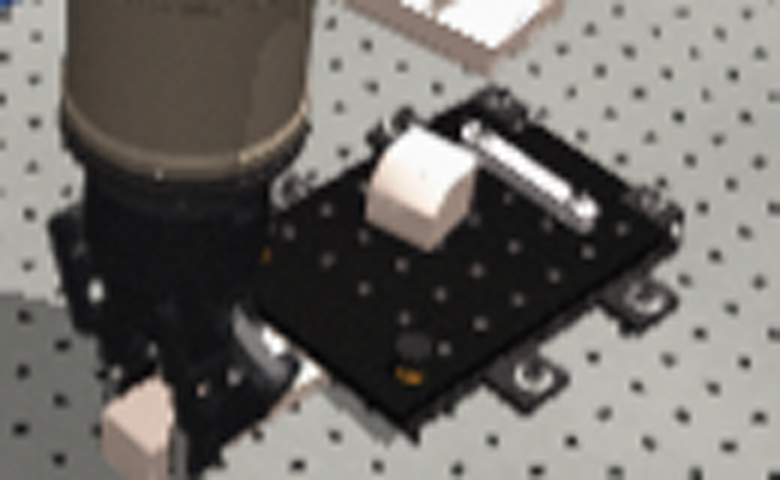

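```bash
python3 - <<'E'
from h import *
np.set_printoptions(precision=4,suppress=True)
im=cv2.imread("pics/wrist4.png"); cv2.imwrite("pics/w4c.png",cv2.resize(im[60:95,85:285],None,fx=4,fy=6,interpolation=cv2.INTER_CUBIC))
z=np.load("wc4.npz"); R,_=cv2.Rodrigues(z['rvec']); C=({k:float(z[k]) for k in('fx','fy','cx','cy')},R,z['tvec'])
print("camera",-R.T@z['tvec'])
P1,P2=w("",(105,76),.013,C),w("",(453,75.5),.013,C); f=w("",(279,232),.032,C)
d=np.array([.0613,.998]);tcp=np.array([.5285,.0225])
print(P1,P2,np.linalg.norm(P1-P2),np.degrees(np.arctan2(*(P2-P1)[1::-1]))+90)
m=(P1+P2)[:2]/2; print("lip",m,"tip inside",.1207-(m-tcp)@d,"blockfront-tcp",(f[:2]-tcp)@d)
E
```

```text
camera [0.5324 0.0906 0.1472]
[0.4649 0.1097 0.013 ] [0.6026 0.1015 0.013 ] 0.13799398953918166 86.60639828983491
lip [0.5337 0.1056] tip inside 0.037451360623002375 blockfront-tcp 0.024462967445181304
```

View pics/w4c.png

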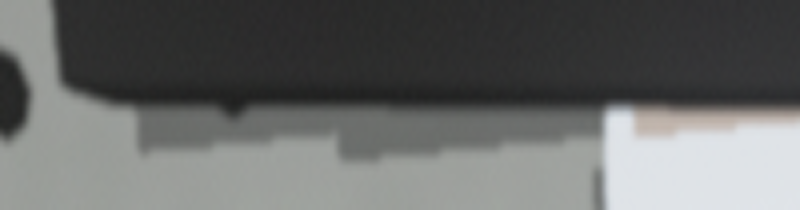

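>>> send_rows(series=[[[0, 0, 0.003, 0, 1], [0, 0, 0.002, 0, 1], [0, 0, 0, 0, 1]]])

```text
t: 9.03
eef_pos: [0.5287, 0.0265, 0.0047]
orientation: [[0.998, 0.001, 0.062], [-0.062, -0.0, 0.998], [0.001, -1.0, -0.0]]
contact_force: [-0.1, -1.7, 7.4]
finger_gap: 0.0334
```

>>> send_rows(series=[[[0, 0, 0.0015, 0, 1], [0, 0, 0.0015, 0, 1], [0, 0, 0, 0, 1]]])

```text
t: 9.28
eef_pos: [0.5289, 0.0292, 0.0047]
orientation: [[0.998, 0.001, 0.062], [-0.062, -0.001, 0.998], [0.001, -1.0, -0.0]]
contact_force: [-1.0, -3.3, 7.5]
finger_gap: 0.0332
```

>>> send_rows(series=[[[0, 0, 0.0015, 0, 1], [0, 0, 0.0015, 0, 1], [0, 0, 0, 0, 1]]])

```text
t: 9.53
eef_pos: [0.529, 0.0322, 0.0047]
orientation: [[0.998, 0.001, 0.062], [-0.062, -0.001, 0.998], [0.001, -1.0, -0.0]]
contact_force: [-0.7, -2.8, 7.3]
finger_gap: 0.0331
```

>>> send_rows(series=[[[0, 0, 0.0015, 0, 1], [0, 0, 0.0015, 0, 1], [0, 0, 0, 0, 1]]])

```text
t: 9.78
eef_pos: [0.5292, 0.0343, 0.0047]
orientation: [[0.998, 0.0, 0.063], [-0.063, -0.001, 0.998], [0.0, -1.0, -0.001]]
contact_force: [0.1, -8.8, 8.6]
finger_gap: 0.0337
```

>>> send_rows(series=[[[0, 0, 0.0015, 0, 1], [0, 0, 0.0015, 0, 1], [0, 0, 0, 0, 1]]])

```text
t: 10.03
eef_pos: [0.5293, 0.0366, 0.0047]
orientation: [[0.998, 0.0, 0.064], [-0.064, -0.002, 0.998], [0.0, -1.0, -0.002]]
contact_force: [-1.1, -11.8, 9.6]
finger_gap: 0.0332
```

>>> send_rows(series=[[[0, 0, 0.002, 0, 1], [0, 0, 0.002, 0, 1], [0, 0, 0.002, 0, 1], [0, 0, 0.002, 0, 1], [0, 0, 0, 0, 1], [0, 0, 0, 0, 1], [0, 0, 0, 0, 1]]])

```text
t: 10.62
eef_pos: [0.5298, 0.0447, 0.0047]
orientation: [[0.998, 0.0, 0.064], [-0.064, -0.002, 0.998], [0.0, -1.0, -0.002]]
contact_force: [-0.5, -10.7, 9.4]
finger_gap: 0.0337
```

>>> send_rows(series=[[[0, 0, 0.002, 0, 1], [0, 0, 0.002, 0, 1], [0, 0, 0, 0, 1], [0, 0, 0, 0, 1], [0, 0, 0, 0, 1]]])

```text
t: 11.03
eef_pos: [0.5301, 0.0487, 0.0047]
orientation: [[0.998, 0.0, 0.064], [-0.064, -0.002, 0.998], [0.0, -1.0, -0.002]]
contact_force: [-1.0, -10.4, 9.6]
finger_gap: 0.0328
```

```bash
python3 - <<'E'
from h import *
from rig import sensors
s=sensors.sense(); print(s['t'],s['eef_pos'],s['orientation'],s['contact_force'],s['ft_torque'],s['finger_gap'])
np.savez("wc5.npz",**{k:np.array(v) for k,v in optics.camera_info("wrist").items()})
for n in("wrist","top","scene"):
    im=optics.grab_frame(n)[:,:,::-1]; cv2.imwrite(f"pics/{n}5.png",im)
    if n=="scene": cv2.imwrite("pics/scene5c.png",cv2.resize(im[160:240,270:400],None,fx=6,fy=6,interpolation=cv2.INTER_CUBIC))
E
```

```text
11.0333 [0.53006362 0.0486772  0.00469311] [[ 9.97967427e-01  3.05654832e-04  6.37253528e-02]
 [-6.37246742e-02 -1.86951025e-03  9.97965766e-01]
 [ 4.24168259e-04 -9.99998206e-01 -1.84623258e-03]] [ -0.96298665 -10.38292812   9.59355831] [-2.18660935  0.16327096 -0.07291925] 0.03278945679931723
```

View pics/wrist5.png

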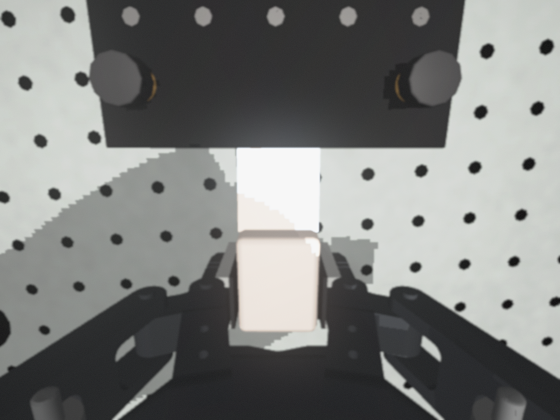

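View pics/scene5c.png

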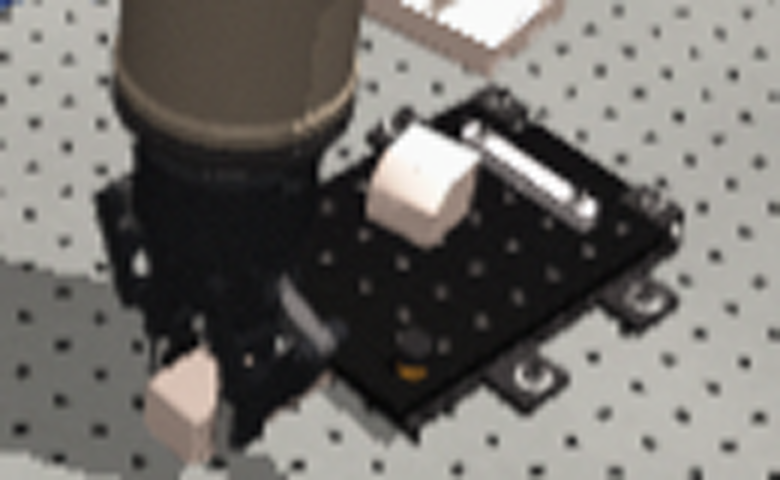

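```bash
python3 - <<'E'
from h import *
np.set_printoptions(precision=4,suppress=True)
im=cv2.imread("pics/wrist5.png"); 
cv2.imwrite("pics/w5c.png",np.hstack([cv2.resize(im[130:160,x:x+50],None,fx=7.5,fy=7.5,interpolation=cv2.INTER_CUBIC) for x in(85,420)]))
z=np.load("wc5.npz"); R,_=cv2.Rodrigues(z['rvec']); C=({k:float(z[k]) for k in('fx','fy','cx','cy')},R,z['tvec'])
print("cam",-R.T@z['tvec'])
d=np.array([.0637,.998]);tcp=np.array([.5301,.0487])
for h in(.023,.0255,.028):
  P1,P2=w("",(107,147.5),h,C),w("",(446,147),h,C); m=(P1+P2)[:2]/2
  print(h,m,np.linalg.norm(P1-P2),np.degrees(np.arctan2(*(P2-P1)[1::-1]))+90,"inside",.1207-(m-tcp)@d)
f=w("",(279,232),.032,C);print("bf",(f[:2]-tcp)@d)
a=cv2.imread("pics/scene4.png");b=cv2.imread("pics/scene5.png")
cv2.imwrite("pics/sc45.png",np.vstack([cv2.resize(i[205:238,315:385],None,fx=8,fy=8,interpolation=cv2.INTER_CUBIC) for i in(a,b)]))
E
```

```text
cam [0.5343 0.1171 0.147 ]
0.023 [0.5329 0.1049] 0.1317655179752523 86.47576181121389 inside 0.06447196332840179
0.0255 [0.5329 0.1051] 0.12910961050525488 86.4757618112139 inside 0.06422372923469263
0.028 [0.5329 0.1054] 0.12645370303525752 86.4757618112139 inside 0.06397549514098347
bf 0.024544199782572735
```

View pics/w5c.png

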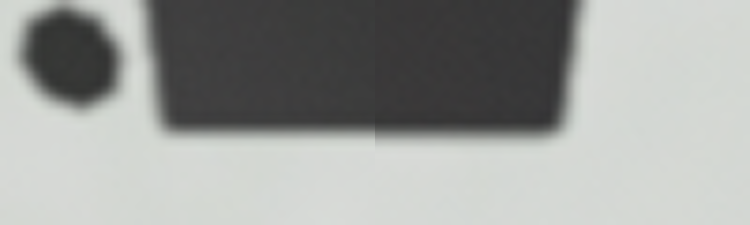

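View pics/sc45.png

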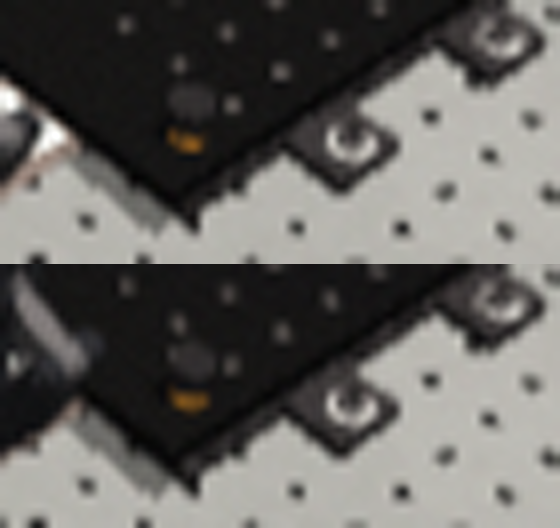

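>>> send_rows(series=[[[0, 0, 0.001, 0, 1], [0, 0, 0.001, 0, 1], [0, 0, 0, 0, 1], [0, 0, 0, 0, 1], [0, 0, 0, 0, 1], [0, 0, 0, 0, 1]]])

```text
t: 11.68
eef_pos: [0.5302, 0.0504, 0.0047]
orientation: [[0.998, 0.0, 0.064], [-0.064, -0.002, 0.998], [0.0, -1.0, -0.002]]
contact_force: [-1.7, -13.2, 11.4]
finger_gap: 0.0332
```

```bash
python3 - <<'E'
from h import *
from rig import sensors
s=sensors.sense(); print(s['t'],s['eef_pos'],s['contact_force'],s['finger_gap'],s['joint_velocities'])
C=cam("wrist")
for n in("wrist","top","scene"):
    im=optics.grab_frame(n)[:,:,::-1]; cv2.imwrite(f"pics/{n}6.png",im)
im=cv2.imread("pics/wrist6.png"); 
cv2.imwrite("pics/w6c.png",np.hstack([cv2.resize(im[130:165,x:x+50],None,fx=7.5,fy=7.5,interpolation=cv2.INTER_CUBIC) for x in(85,420)]))
# before/after top comparison
a=cv2.imread("pics/top0.png");b=cv2.imread("pics/top6.png")
d=cv2.absdiff(a,b).max(2); v=b.copy(); v[d>40]=(0,0,255); cv2.imwrite("pics/diff6.png",v)
E
```

```text
11.6833 [0.53016335 0.05038476 0.00467061] [ -1.67733168 -13.15729238  11.35098549] 0.033175495306433045 [-0.00032845  0.00028066  0.00089127  0.00020222  0.00093517  0.00065857
  0.00121219]
```

View pics/wrist6.png

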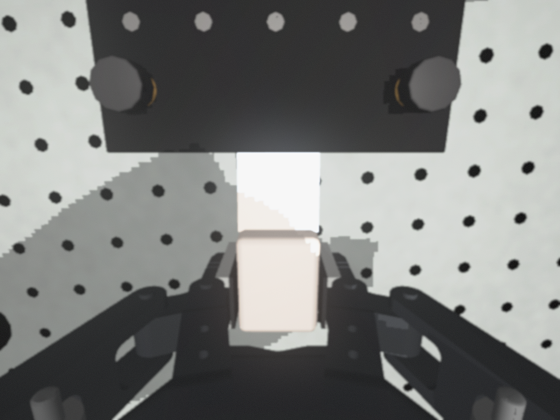

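View pics/diff6.png

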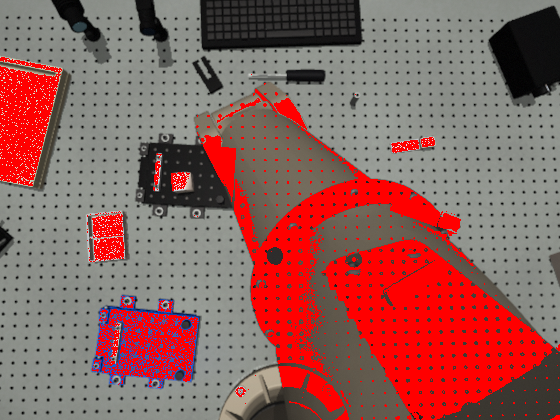

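View pics/w6c.png

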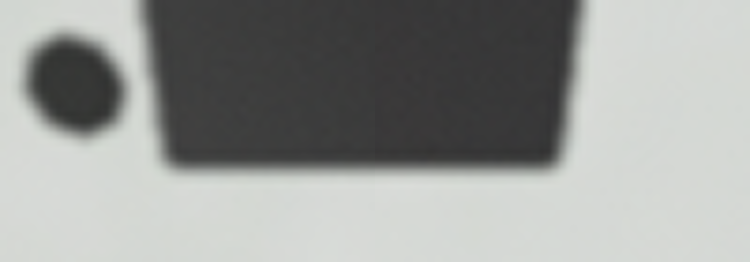

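```bash
python3 - <<'E'
from h import *
z0=cv2.imread("pics/scene4.png",0); z1=cv2.imread("pics/scene6.png",0)
st=np.array([.5326,.1028]);d=np.array([.062,.998]);n=np.array([.998,-.062])
def W(x,y,h): v=st+(x+.095)*d - y*n; return (v[0],v[1],h)
C=cam("scene")
def shift(c,s=(9,9)):
    x,y=[int(round(v)) for v in c]; t=z0[y-s[1]:y+s[1],x-s[0]:x+s[0]].astype(np.float32)
    u=z1[y-s[1]:y+s[1],x-s[0]:x+s[0]].astype(np.float32)
    M=np.eye(2,3,dtype=np.float32)
    try: cc,M=cv2.findTransformECC(t,u,M,cv2.MOTION_TRANSLATION,(3,200,1e-6),None,3); return c.round(1),M[:,2].round(2),round(cc,3)
    except Exception as e: return c,"fail"
for nm,P in (("knob",W(-.072,-.05,.036)),("plate",W(-.05,-.03,.023)),("corner",W(-.095,-.06,.02)),("spec",W(-.02,0.01,.04)),("ear",W(-.01,-.08,.006)),("tray",None)):
    c=np.array([345.,158.]) if P is None else p("",P,C)
    if P is not None:
        q=p("",(P[0],P[1],P[2]+.001),C)-c; print(nm,"px per mm",q.round(3),end=" ")
    print(shift(c))
E
```

```text
knob px per mm [ 0.046 -0.26 ] (array([337.9, 217.9]), array([ 0.06, -0.68], dtype=float32), 0.963)
plate px per mm [ 0.045 -0.255] (array([337.5, 213.5]), array([ 0.13, -0.63], dtype=float32), 0.917)
corner px per mm [ 0.044 -0.254] (array([333.9, 228.2]), array([ 0.03, -0.15], dtype=float32), 0.997)
spec px per mm [ 0.042 -0.261] (array([335.2, 196.5]), array([ 0.04, -0.23], dtype=float32), 0.991)
ear px per mm [ 0.059 -0.249] (array([360. , 221.2]), array([ 0.  , -0.01], dtype=float32), 1.0)
(array([345., 158.]), array([-0., -0.], dtype=float32), 1.0)
```

```bash
python3 -c "
from rig import sign_off
print(sign_off())"
```

```text
the job is handed in; nothing more can be done
None
```

The larger wedge is under the platform, thin end first, and has lifted the front edge by about 2.7–3 mm. The gripper still holds it at 50 N. I handed the job in at about 11.8 s.

I gripped it by its block and carried it about 6 mm above the table to the front of the stage. There I set it flat and slid it up the middle of the channel, square to the front edge within about 0.3°.

**Lift:** Three estimates broadly agree:
- **Push force:** It rose when the wedge was about 50 mm in, as expected, and I pushed about 17 mm further, which gives 2.7 mm.
- **Scene camera:** The adjuster knob shifted up by an amount that gives about 3.0 mm at the front edge. This is sub-pixel, so it is rough.
- **Wrist camera:** It read the wedge about 1.5 mm less far in than the force did, which gives about 2.5 mm. This is within its 2 mm calibration.

**Forces:** My last readings were about 13 N along the push and 11 N pressing down on the table. The highest reading between moves was about 20 N, while setting the wedge down. The push is above the expected 3–9 N, partly because the wedge is pressed on the table.

**Surroundings:** The specimen only moved with the platform, and the stage ear and the tray showed no shift. The other items I could see in the top view were in place. The arm hid the collar and part of the area around it, so I did not check those again.

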